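# Sort a mixed kit back into its packing trays

### The job

Sort the loose parts of the kit into the cardboard trays: the two tall tubes upright into the deep tray with two small square cells, the two short wide cores upright into the shallow tray with two large square cells, one part to a cell, and the black handle on its feet lengthwise into the long low tray. Every part must sit right down on its tray's floor, let go and at rest; leave the tape roll and the stapler where they are.

Things in the scene. Friction and masses are not known exactly. Their poses are not given: they have to be found in the camera images.
- tall_a_mid (a point): Tall narrow tube of ochre cardboard, open at both ends, standing upright: 32 mm outer and 24 mm inner diameter, 110 mm tall, about 40 g. The point is its centre, half-way up (55 mm above its foot); z is the tube's axis. The two tall tubes are alike.
- tall_b_mid (a point): Tall narrow tube of ochre cardboard, open at both ends, standing upright: 32 mm outer and 24 mm inner diameter, 110 mm tall, about 40 g. The point is its centre, half-way up (55 mm above its foot); z is the tube's axis. The two tall tubes are alike.
- core_a_mid (a point): Short wide core of ochre cardboard, open at both ends, standing upright: 50 mm outer and 32 mm inner diameter, 60 mm tall, about 60 g. The point is its centre, half-way up (30 mm above its foot); z is its axis. The two cores are alike.
- core_b_mid (a point): Short wide core of ochre cardboard, open at both ends, standing upright: 50 mm outer and 32 mm inner diameter, 60 mm tall, about 60 g. The point is its centre, half-way up (30 mm above its foot); z is its axis. The two cores are alike.
- handle_mid (a point): Black plastic bow handle standing on its two feet: 128 mm long (along its y), 20 mm wide (x), 32 mm tall (z), about 70 g; the grip bar is its top 14 mm, with 88 mm of open space beneath it between the end feet, each 20 mm long. The point is at mid-length and mid-width, 16 mm above the feet's undersides; z points up. Either end may go either way.
- tube_tray: Deep corrugated cardboard tray for the tall tubes, 68 mm (x) by 131 mm (y), rim 50 mm above the bench, with two square cells of 58 by 58 mm inside, centred at y = +31.5 and -31.5 mm, x = 0. Fixed to the bench at the start pose; origin: centre of its underside, on the bench; y runs along its length, z up. Floor and walls are 5 mm thick.
- core_tray: Shallow corrugated cardboard tray for the short cores, 86 mm (x) by 167 mm (y), rim 25 mm above the bench, with two square cells of 76 by 76 mm inside, centred at y = +40.5 and -40.5 mm, x = 0. Fixed to the bench at the start pose; origin: centre of its underside, on the bench; y runs along its length, z up. Floor and walls are 5 mm thick.
- handle_tray: Long low corrugated cardboard tray for the handle, 58 mm (x) by 166 mm (y), one undivided bay of 48 by 156 mm inside, rim 14 mm above the bench; the middle 70 mm of both long walls is cut away down to the floor, as room for fingers. Fixed to the bench at the start pose; origin: centre of its underside, on the bench; y runs along its length, z up. Floor and walls are 5 mm thick.
- tape_roll: Bystander, loose: roll of grey-green tape lying flat, 90 mm outer diameter, 25 mm tall. Origin: centre of its underside.
- stapler: Bystander, loose: grey stapler, 30 mm (x) by 125 mm (y), 48 mm tall. Origin: centre of its underside.
There are look-alikes about, which are no part of the job. Leave any purple or red look-alike of the part that bears core_b_mid alone.

How it is judged:
By the outcome, as a careful person would: the job done as asked, in the order asked, and still so for the second after the job is handed in, with the robot touching nothing.
It also fails if it takes over 115 s, if anything falls off the work surface, if the arm or the gripper's body presses on something with over 40 N, if the wrist force passes 120 N, or if a joint passes its speed limit or range.

### The arm

A 6-joint arm with a two-finger parallel gripper is mounted at the origin on the work surface. World frame = base frame: x ahead of the robot, y to its left, z up, the work surface at z = 0. Lengths are in m, angles in rad, forces in N, time in s.
With the tool pointing down it reaches from about 0.4 to 0.825 m from the base axis. Payload 7 kg.
Tool frame: the origin (TCP) lies on the front face of the gripper's body, between the roots of the fingers; the fingertips stand 66 mm ahead of it and the grasp point (between the pads) lies 47 mm ahead of it; z points along the fingers, y is the line along which they close (so a half turn about z gives the same grasp; the last joint's range is limited). The gripper opens to 88 mm and grips with 3 to 60 N. Pads are 19 mm wide; open, the fingers measure 130 mm over their backs; the gripper's body (78 mm by 193 mm) begins 47 mm behind the grasp point.
Start: joints at [-0.959, 0.359, 0.012, 0, -1.224, -0.288], TCP at [0.215, -0.64, 0.292] pointing down, gripper open.
Joint ranges: [-3.07, 3.07], [-1.43, 2.12], [-1.02, 1.25], [-3.03, 1.67], [-3.05, -0], [-3.03, 3.03]. Speed limits (rad/s): [2.39, 2.39, 3.01, 3.14, 3.14, 3.14].

### API

Orientations are given as [roll, pitch, yaw] about the fixed x, y, z axes, in that order (R = Rz(yaw) Ry(pitch) Rx(roll)).
In Python, from station import arm gives the robot as it stands. The module is installed in compiled form; this text tells all that it offers.
- The arm moves only by the tool move_arm, never from a script. Its argument "increments" is a list of rows, each an object of numbers: "jaw": the gripper command: -1 is shut, 1 is fully open, values between are in proportion; "dx", "dy", "dz": the shift along the tool's x, y, z in m; "twist": the turn about the tool's z in rad. A call has 1 to 12 rows; each row shifts and turns the commanded pose from where the row before left it, along the tool's axes as they then stand; what a row does not reach is not made up. A row lasts 1/12 s, in which the tool goes at most 41.7 mm and 7.16 degrees, less where a joint would pass 70% of its speed; a pose out of reach is approached as far as the arm can. A call is refused whole if a number of a shift passes 0.0417 or a number of a turn 0.125, either way. A call with a gripper value outside its range is refused whole. The fingers move at their own pace and stop on an object; "force" is the grip in N (left out, the last holds). Time passes only in rows, so rows that do not move let the fingers close. It gives the time, the measured TCP pose, the force, the opening and the grip force at its end, in the units of the state.
- arm.get_state(): the state, without advancing time (a new reading comes with each control period).
- arm.grab_frame(name): name is "side" or "top"; returns the picture (400x640x3 uint8, blue, green, red); there is no depth.
- arm.camera_info(name): a dict with "K" (3x3 intrinsics, pixels), "extrinsics" (4x4, takes a point from camera to world coordinates). Camera axes: x right, y down, z forward; pixel columns grow to the right and rows downward; lengths in m; the calibration is good to about 2 mm. A picture is of the moment at which its call begins. camera_info takes no time and is no camera call.
- arm.job_done(): hands the job in; it is judged then, once.
Trained networks look in the newest picture that a camera, given by its name, has taken for a name from the list of things; names that differ only in an ending like _2 or _b are one class to them, and where a whole thing is asked for, a point or a joint stands for the part that bears it (a point fixed in the world has none). Each returns a list of dicts, best first, with "score" (0 to 1); they miss things now and then, are a little off and sometimes report something else, mostly with a low value. They report only what shows in the picture. A call takes as long as a camera call. They do not tell look-alikes from the thing itself.
- arm.find_in(camera, name): "position" ([x, y, z] in m, in world coordinates, good to about 4 mm: the middle of the surface that is visible of it).
- arm.silhouettes(camera, name): "pixels" (400x640 bool, what is visible of it).
- arm.pinpoint(camera, name): "position" ([x, y, z] in m, in world coordinates, good to about 4 mm: a listed point, or the origin of a listed thing).
The state is a dict: "t": time; "q": joint angles; "qd": joint speeds; "joint_efforts": joint torques, N m; "eef_pos": TCP position; "ee_rot": TCP orientation; "force": force on the tool from outside, world axes, zero at the start; "moment": the same for the moment, N m; "width": finger opening in m; "gripper_force": force on a finger pad.
Only numpy, scipy, OpenCV 4.12 (cv2) and the standard library are available. Lean on these libraries where they do the work, as an engineer would, in place of code of your own. Each camera call takes 0.05 s, during which the arm holds its last target. There are 200 camera calls.

## Working session

There is one attempt and no reset: what is moved stays moved. The work goes in short steps, Python scripts to look and compute and a tool call to move; the robot and the scene stay as the last step left them, time stands still between calls to the robot, and variables do not carry over. Pictures are saved under pics/ and viewed, at most 14 in all, crops included, and the job is handed in when it is done.

Besides the shell and the picture viewer there is one more tool, called after ">>>" in YAML: its name, and indented under it one key for each argument. move_arm: Moves the arm, as the interface text tells. Its arguments: {"type":"object","properties":{"increments":{"type":"array"},"force":{"type":"number"}},"required":["increments"]}

```bash
mkdir -p pics; python3 - <<'E'
from station import arm
import cv2,numpy as np
s=arm.get_state();print(s['t'],s['eef_pos'],s['ee_rot'],s['width'])
for c in('top','side'):
    cv2.imwrite(f'pics/{c}0.png',arm.grab_frame(c))
    i=arm.camera_info(c);print(c,np.round(i['K'],1).tolist(),np.round(i['extrinsics'],3).tolist())
    for n in['tall_a_mid','core_a_mid','handle_mid','tube_tray','core_tray','handle_tray','tape_roll','stapler']:
        print(c,n,[(np.round(d['position'],3).tolist(),round(d['score'],2)) for d in arm.pinpoint(c,n)])
E
```

```text
0.0 [ 0.2146256  -0.63955959  0.29122846] [ 3.13993188e+00 -1.55988319e-04 -2.81786880e+00] 0.08748870180944425
top [[474.6, 0.0, 313.0], [0.0, 474.6, 196.0], [0.0, 0.0, 1.0]] [[-0.002, -0.997, 0.077, 0.457], [-1.0, 0.003, 0.012, -0.01], [-0.013, -0.077, -0.997, 1.371], [0.0, 0.0, 0.0, 1.0]]
top tall_a_mid [([0.363, -0.282, 0.053], 0.67)]
top core_a_mid [([0.343, 0.31, 0.03], 0.55), ([0.581, 0.266, -0.001], 0.23)]
top handle_mid [([0.43, 0.141, 0.016], 0.67)]
top tube_tray [([0.592, -0.272, 0.004], 0.68)]
top core_tray [([0.628, 0.011, -0.001], 0.96)]
top handle_tray [([0.583, 0.266, -0.002], 0.85)]
top tape_roll [([0.754, 0.151, 0.005], 0.62), ([0.342, 0.313, 0.031], 0.55)]
top stapler [([0.759, -0.172, 0.002], 0.9)]
side [[421.3, 0.0, 317.4], [0.0, 421.3, 205.0], [0.0, 0.0, 1.0]] [[-0.945, -0.226, 0.237, 0.287], [-0.327, 0.617, -0.716, 0.828], [0.016, -0.754, -0.657, 0.804], [0.0, 0.0, 0.0, 1.0]]
side tall_a_mid [([0.362, -0.286, 0.056], 0.72)]
side core_a_mid [([0.337, 0.308, 0.03], 0.71)]
side handle_mid [([0.433, 0.139, 0.019], 0.9)]
side tube_tray [([0.59, -0.267, 0.0], 0.95)]
side core_tray [([0.627, 0.008, -0.0], 0.63)]
side handle_tray []
side tape_roll [([0.758, 0.156, 0.003], 0.81)]
side stapler [([0.76, -0.175, 0.003], 0.89), ([0.446, -0.148, 0.053], 0.41)]
```

View pics/top0.png

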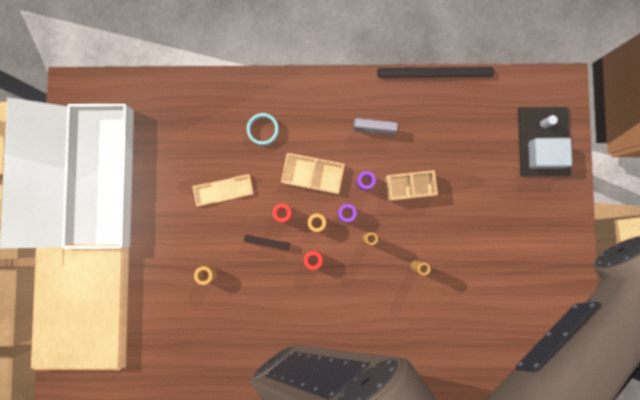

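View pics/side0.png

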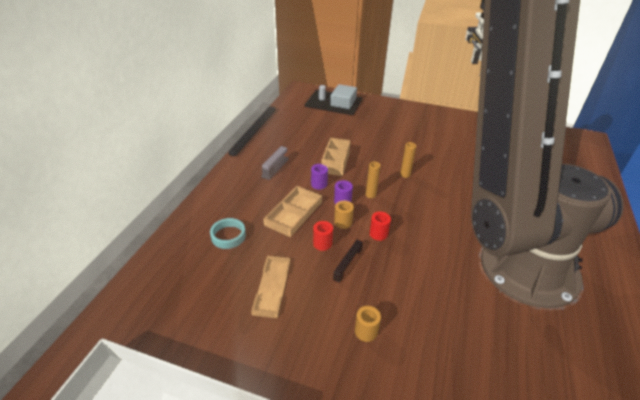

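The top view shows the ochre cores at (204,275) and (317,222), the tall tubes at (371,239) and (423,268), and the handle at (267,242). The trays are at (223,190), (313,173) and (412,185). The red rings at (282,212) and (313,260) and the purple ones at (367,180) and (347,213) are look-alikes. Next I fit the models to masks.

```bash
cat >h.py <<'E'
from station import arm
import cv2,numpy as np
from scipy.optimize import minimize
C={c:arm.camera_info(c) for c in('top','side')}
def proj(c,P):
    T=np.linalg.inv(C[c]['extrinsics']);p=P@T[:3,:3].T+T[:3,3];p=p@np.array(C[c]['K']).T
    return p[:,:2]/p[:,2:]
a=np.linspace(0,2*np.pi,40)
def cyl(r,h): return np.array([[r*np.cos(t),r*np.sin(t),z] for t in a for z in(0,h)])
def box(x,y,h): return np.array([[i*x/2,j*y/2,z] for i in(-1,1) for j in(-1,1) for z in(0,h)])
M=dict(tall=cyl(.016,.11),core=cyl(.025,.06),handle=box(.02,.128,.032),tube_tray=box(.068,.131,.05),core_tray=box(.086,.167,.025),handle_tray=box(.058,.166,.014))
def place(m,p):
    c,s=np.cos(p[2]),np.sin(p[2]);return m@np.array([[c,-s,0],[s,c,0],[0,0,1]]).T+[p[0],p[1],p[3] if len(p)>3 else 0]
def rend(c,m,p,S=8):
    h=cv2.convexHull((proj(c,place(m,p))*S+S/2).astype(np.float32)).astype(int)
    im=np.zeros((400*S,640*S),np.uint8);cv2.fillConvexPoly(im,h,255)
    return cv2.resize(im,(640,400),interpolation=cv2.INTER_AREA)/255.
def fit(m,p0,masks,yaw=True,z=0):
    def f(v):
        p=[v[0],v[1],v[2] if yaw else 0,z];r=0
        for c,k in masks.items():
            g=rend(c,m,p,4);r-=np.minimum(g,k).sum()/np.maximum(g,k).sum()
        return r/len(masks)
    n=3 if yaw else 2;x0=np.array(p0[:n],float)
    sx=np.vstack([x0]+[x0+d for d in np.diag([.01,.01,.15][:n])])
    R=minimize(f,x0,method='Nelder-Mead',options=dict(initial_simplex=sx,xatol=2e-4,fatol=1e-4,maxiter=70))
    return R.x,-R.fun
def ochre(im):
    return cv2.inRange(cv2.cvtColor(im,cv2.COLOR_BGR2HSV),(12,130,90),(26,255,255))
def hullmask(k):
    k=k.astype(np.uint8);n,l,s,_=cv2.connectedComponentsWithStats(k)
    if n<2:return None
    k=(l==1+s[1:,4].argmax()).astype(np.uint8)
    h=cv2.convexHull(cv2.findNonZero(k));o=np.zeros(k.shape,np.uint8);cv2.fillConvexPoly(o,h,1);return o.astype(float)
def near(k,c,m,p):  # component of colour mask near the guess
    w=cv2.dilate((rend(c,m,p)>0).astype(np.uint8),np.ones((11,11)));return hullmask((k>0)&(w>0))
E
python3 - <<'E'
from h import *
I={c:arm.grab_frame(c) for c in C}
for p in[(317,222),(204,275),(371,239),(282,212),(313,173),(267,242),(300,235)]:print(p,cv2.cvtColor(I['top'],cv2.COLOR_BGR2HSV)[p[1],p[0]])
O={c:ochre(I[c]) for c in C}
def g(u,v,z):
    E=C['top']['extrinsics'];d=E[:3,:3]@np.linalg.inv(C['top']['K'])@[u,v,1];return E[:3,3]+d*(z-E[2,3])/d[2]
vis=I['top'].copy();vs=I['side'].copy()
def show(n,m,p):
    for im,c in((vis,'top'),(vs,'side')):
        cv2.polylines(im,[cv2.convexHull(proj(c,place(m,p)).astype(np.float32)).astype(int)],True,(0,255,0),1)
for n,u,v in[('core',317,222),('core',204,275),('tall',371,239),('tall',423,268)]:
    z=.06 if n=='core' else .11;p=[*g(u,v,z)[:2],0]
    for cs in(('top',),('side',),('top','side')):
        ks={c:near(O[c],c,M[n],p) for c in cs}
        if any(k is None for k in ks.values()):print('none',cs);continue
        x,q=fit(M[n],p,ks,False);print(n,cs,x.round(4),round(q,3))
    show(n,M[n],[*x,0])
for n,nn,p,in[('handle','handle_mid',(.43,.141,-.2)),('tube_tray',)*2+((.592,-.27,.05),),('core_tray',)*2+((.628,.01,-.15),),('handle_tray',)*2+((.583,.266,.15),)]:
    ks={}
    for c in C:
        r=arm.silhouettes(c,nn)
        if r: ks[c]=hullmask(r[0]['pixels'])
    for cs in([k] for k in ks):
        x,q=fit(M[n],p,{c:ks[c] for c in cs});print(n,cs,x.round(4),round(q,3))
    x,q=fit(M[n],p,ks);print(n,'both',x.round(4),round(q,3));show(n,M[n],x)
cv2.imwrite('pics/fit.png',np.hstack([cv2.resize(vis[90:310,170:460],None,fx=1.37,fy=1.37),cv2.resize(vs[120:350,200:460],None,fx=1.3,fy=1.3)[:301]]))
E
```

```text
(317, 222) [  9 132 114]
(204, 275) [  9 132 118]
(371, 239) [ 13 128 120]
(282, 212) [  9 130 122]
(313, 173) [ 16 102 233]
(267, 242) [ 4 56 77]
(300, 235) [  8 132 158]
core ('top',) [ 0.4866 -0.0032] 0.812
core ('side',) [ 0.4844 -0.0019] 0.881
core ('top', 'side') [ 0.4858 -0.0016] 0.845
core ('top',) [0.3417 0.3102] 0.885
core ('side',) [0.3415 0.3102] 0.832
core ('top', 'side') [0.3415 0.3102] 0.858
tall ('top',) [ 0.443  -0.1491] 0.824
tall ('side',) [ 0.4433 -0.1465] 0.754
tall ('top', 'side') [ 0.4425 -0.1491] 0.785
tall ('top',) [ 0.3637 -0.2853] 0.841
tall ('side',) [ 0.3649 -0.283 ] 0.717
tall ('top', 'side') [ 0.3638 -0.2852] 0.777
handle ['top'] [ 0.4308  0.1397 -0.1883] 0.883
handle ['side'] [ 0.4309  0.1401 -0.1689] 0.926
handle both [ 0.4309  0.1403 -0.1774] 0.902
tube_tray ['top'] [ 0.5895 -0.2689  0.0952] 0.947
tube_tray ['side'] [ 0.5882 -0.2707  0.0888] 0.912
tube_tray both [ 0.5885 -0.2694  0.0936] 0.926
core_tray ['top'] [ 0.6277  0.0101 -0.1971] 0.963
core_tray ['side'] [ 0.6277  0.009  -0.1748] 0.958
core_tray both [ 0.6276  0.0093 -0.1851] 0.958
handle_tray ['top'] [0.5804 0.2683 0.1994] 0.929
handle_tray both [0.5804 0.2683 0.1994] 0.929Traceback (most recent call last):
  File "<stdin>", line 26, in <module>
    return _nx.concatenate(arrs, 1, dtype=dtype, casting=casting)
           ~~~~~~~~~~~~~~~^^^^^^^^^^^^^^^^^^^^^^^^^^^^^^^^^^^^^^^
ValueError: all the input array dimensions except for the concatenation axis must match exactly, but along dimension 0, the array at index 0 has size 301 and the array at index 1 has size 299
```

>>> move_arm:
  increments:
    - {"twist": -0.122, "jaw": 0.2}
    - {"twist": -0.122, "jaw": 0.2}
    - {"twist": -0.122, "jaw": 0.2}
    - {"twist": -0.122, "jaw": 0.2}
    - {"twist": -0.122, "jaw": 0.2}
    - {"twist": -0.122, "jaw": 0.2}
    - {"twist": -0.122, "jaw": 0.2}
    - {"twist": -0.122, "jaw": 0.2}
    - {"twist": -0.122, "jaw": 0.2}
    - {"twist": -0.122, "jaw": 0.2}
    - {"twist": -0.121, "jaw": 0.2}
  force: 12

```text
$.increments[0]: bad value
```

>>> move_arm:
  increments:
    - {"dx": -0.0282, "dy": -0.0151}
    - {"dx": -0.0282, "dy": -0.0151}
    - {"dx": -0.0282, "dy": -0.0151}
    - {"dx": -0.0282, "dy": -0.0151}
    - {"dx": -0.0282, "dy": -0.0151}
    - {"dx": -0.0282, "dy": -0.0151}
    - {"dx": -0.0282, "dy": -0.0151}
    - {"dx": -0.0282, "dy": -0.0151}
    - {"dx": -0.0282, "dy": -0.0151}
    - {"dx": -0.0282, "dy": -0.0151}
    - {"dx": -0.0282, "dy": -0.0151}
    - {"dx": -0.0282, "dy": -0.0151}

```text
$.increments[0]: bad value
```

```bash
cat >to.py <<'E'
import sys,numpy as np
from station import arm
def go(x,y,z,yaw=None):
    s=arm.get_state();p=s['eef_pos'];w=s['ee_rot'][2];c,n=np.cos(w),np.sin(w);d=np.array([x,y,z])-p
    t='' if yaw is None else f" twist {(w-yaw+np.pi)%(2*np.pi)-np.pi:.4f}"
    print(f"t {s['t']:.1f} pos {p.round(4)} rot {s['ee_rot'].round(3)} w {s['width']:.4f} gf {s['gripper_force']:.1f} F {s['force'].round(1)} q1,6 {s['q'][[0,5]].round(2)}\n dx {d@[c,n,0]:.4f} dy {d@[n,-c,0]:.4f} dz {-d[2]:.4f}{t}")
if __name__=='__main__': go(*map(float,sys.argv[1:]))
E
python3 to.py .3638 -.2852 .132 -1.477
```

```text
t 1.4 pos [ 0.2148 -0.6399  0.2922] rot [ 3.142 -0.    -2.818] w 0.0876 gf 0.0 F [ 0.8 -0.2  0.5] q1,6 [-0.96 -0.29]
 dx -0.2542 dy 0.2888 dz 0.1602 twist -1.3408
```

>>> move_arm:
  increments:
    - {"jaw": 0.2, "dx": 0, "dy": 0, "dz": 0, "twist": -0.122}
    - {"jaw": 0.2, "dx": 0, "dy": 0, "dz": 0, "twist": -0.122}
    - {"jaw": 0.2, "dx": 0, "dy": 0, "dz": 0, "twist": -0.122}
    - {"jaw": 0.2, "dx": 0, "dy": 0, "dz": 0, "twist": -0.122}
    - {"jaw": 0.2, "dx": 0, "dy": 0, "dz": 0, "twist": -0.122}
    - {"jaw": 0.2, "dx": 0, "dy": 0, "dz": 0, "twist": -0.122}
    - {"jaw": 0.2, "dx": 0, "dy": 0, "dz": 0, "twist": -0.122}
    - {"jaw": 0.2, "dx": 0, "dy": 0, "dz": 0, "twist": -0.122}
    - {"jaw": 0.2, "dx": 0, "dy": 0, "dz": 0, "twist": -0.122}
    - {"jaw": 0.2, "dx": 0, "dy": 0, "dz": 0, "twist": -0.122}
    - {"jaw": 0.2, "dx": 0, "dy": 0, "dz": 0, "twist": -0.121}
  force: 12

```text
t: 2.32
eef_pos: [0.2147, -0.6399, 0.2922]
ee_rot: [-3.142, -0.0, -1.471]
force: [0.9, -0.3, -0.2]
width: 0.0526
gripper_force: 0.0
```

>>> move_arm:
  increments:
    - {"jaw": 0.2, "dx": -0.0282, "dy": -0.0151, "dz": 0, "twist": 0}
    - {"jaw": 0.2, "dx": -0.0282, "dy": -0.0151, "dz": 0, "twist": 0}
    - {"jaw": 0.2, "dx": -0.0282, "dy": -0.0151, "dz": 0, "twist": 0}
    - {"jaw": 0.2, "dx": -0.0282, "dy": -0.0151, "dz": 0, "twist": 0}
    - {"jaw": 0.2, "dx": -0.0282, "dy": -0.0151, "dz": 0, "twist": 0}
    - {"jaw": 0.2, "dx": -0.0282, "dy": -0.0151, "dz": 0, "twist": 0}
    - {"jaw": 0.2, "dx": -0.0282, "dy": -0.0151, "dz": 0, "twist": 0}
    - {"jaw": 0.2, "dx": -0.0282, "dy": -0.0151, "dz": 0, "twist": 0}
    - {"jaw": 0.2, "dx": -0.0282, "dy": -0.0151, "dz": 0, "twist": 0}
    - {"jaw": 0.2, "dx": -0.0282, "dy": -0.0151, "dz": 0, "twist": 0}
    - {"jaw": 0.2, "dx": -0.0282, "dy": -0.0151, "dz": 0, "twist": 0}
    - {"jaw": 0.2, "dx": -0.0282, "dy": -0.0151, "dz": 0, "twist": 0}

```text
t: 3.32
eef_pos: [0.3636, -0.2846, 0.2925]
ee_rot: [-3.141, -0.0, -1.477]
force: [1.2, -0.4, 0.1]
width: 0.0525
gripper_force: 0.0
```

```bash
python3 - <<'E'
from to import go
from h import *
go(.3638,-.2852,.132,-1.477)
p=arm.get_state()['eef_pos']
I={c:arm.grab_frame(c) for c in C}
vis=[]
for c in C:
    im=I[c].copy();r=proj(c,np.array([[.3638,-.2852,.11],[.3638,-.2852,0],p,p-[0,0,.066]]))
    im=cv2.resize(im,None,fx=4,fy=4,interpolation=cv2.INTER_CUBIC)
    for q,col in zip(r,[(0,255,0),(0,255,0),(0,0,255),(255,0,0)]):cv2.circle(im,tuple(int(v*4+2) for v in q),4,col,-1)
    u,v=(r[0]*4).astype(int);u=np.clip(u,190,2370);v=np.clip(v,200,1400);vis.append(im[v-200:v+200,u-190:u+190])
cv2.imwrite('pics/a1.png',np.hstack(vis))
E
```

```text
t 3.3 pos [ 0.3636 -0.2846  0.2925] rot [-3.141 -0.    -1.477] w 0.0525 gf 0.0 F [ 1.2 -0.4  0.1] q1,6 [-0.24  0.33]
 dx 0.0006 dy -0.0001 dz 0.1605 twist 0.0001
```

View pics/a1.png

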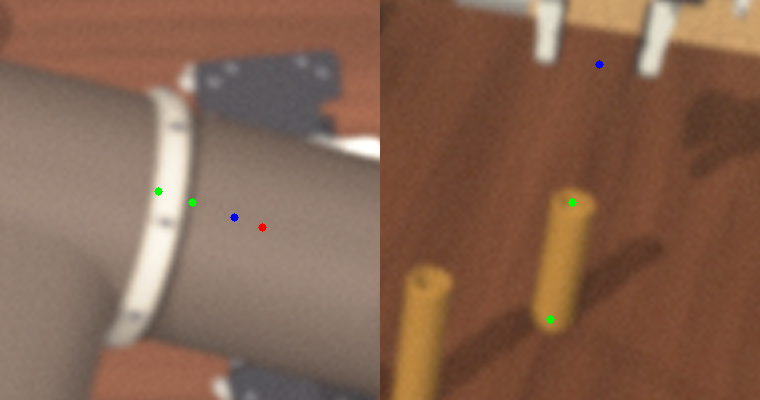

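The overlay shows the fit on the tube and the gripper centred over it. The fingertip midpoint in the side crop (600,64) lies between the fingers. I descend and grip.

>>> move_arm:
  increments:
    - {"jaw": 0.2, "dx": 0.0006, "dy": 0, "dz": 0.03, "twist": 0}
    - {"jaw": 0.2, "dx": 0, "dy": 0, "dz": 0.03, "twist": 0}
    - {"jaw": 0.2, "dx": 0, "dy": 0, "dz": 0.03, "twist": 0}
    - {"jaw": 0.2, "dx": 0, "dy": 0, "dz": 0.03, "twist": 0}
    - {"jaw": 0.2, "dx": 0, "dy": 0, "dz": 0.025, "twist": 0}
    - {"jaw": 0.2, "dx": 0, "dy": 0, "dz": 0.015, "twist": 0}
    - {"jaw": -0.5, "dx": 0, "dy": 0, "dz": 0, "twist": 0}
    - {"jaw": -0.5, "dx": 0, "dy": 0, "dz": 0, "twist": 0}
    - {"jaw": -0.5, "dx": 0, "dy": 0, "dz": 0, "twist": 0}
    - {"jaw": -0.5, "dx": 0, "dy": 0, "dz": 0, "twist": 0}
    - {"jaw": -0.5, "dx": 0, "dy": 0, "dz": 0, "twist": 0}
    - {"jaw": -0.5, "dx": 0, "dy": 0, "dz": 0, "twist": 0}

```text
t: 4.42
eef_pos: [0.3641, -0.2869, 0.1333]
ee_rot: [-3.139, -0.001, -1.477]
force: [-0.8, 0.2, 4.7]
width: 0.0324
gripper_force: 12.0
```

```bash
python3 - <<'E'
from to import go
import numpy as np
a=.0936
for s in(1,-1):
    x,y=.5887-np.sin(a)*.0315*s,-.2693+np.cos(a)*.0315*s;print(x,y);go(x,y,.137,-1.477)
E
```

```text
0.5857559032502813 -0.23793788440923833
t 4.4 pos [ 0.3641 -0.2869  0.1333] rot [-3.139e+00 -1.000e-03 -1.477e+00] w 0.0324 gf 12.0 F [-0.8  0.2  4.7] q1,6 [-0.24  0.33]
 dx -0.0279 dy -0.2253 dz -0.0037 twist 0.0005
0.5916440967497187 -0.3006621155907616
t 4.4 pos [ 0.3641 -0.2869  0.1333] rot [-3.139e+00 -1.000e-03 -1.477e+00] w 0.0324 gf 12.0 F [-0.8  0.2  4.7] q1,6 [-0.24  0.33]
 dx 0.0351 dy -0.2252 dz -0.0037 twist 0.0005
```

>>> move_arm:
  increments:
    - {"jaw": -0.5, "dx": 0, "dy": 0, "dz": -0.02, "twist": 0}
    - {"jaw": -0.5, "dx": 0, "dy": 0, "dz": -0.03, "twist": 0}
    - {"jaw": -0.5, "dx": 0, "dy": 0, "dz": -0.03, "twist": 0}
    - {"jaw": -0.5, "dx": 0.0044, "dy": -0.028, "dz": 0, "twist": 0}
    - {"jaw": -0.5, "dx": 0.0044, "dy": -0.028, "dz": 0, "twist": 0}
    - {"jaw": -0.5, "dx": 0.0044, "dy": -0.028, "dz": 0, "twist": 0}
    - {"jaw": -0.5, "dx": 0.0044, "dy": -0.028, "dz": 0, "twist": 0}
    - {"jaw": -0.5, "dx": 0.0044, "dy": -0.028, "dz": 0, "twist": 0}
    - {"jaw": -0.5, "dx": 0.0044, "dy": -0.028, "dz": 0, "twist": 0}
    - {"jaw": -0.5, "dx": 0.0044, "dy": -0.028, "dz": 0, "twist": 0}
    - {"jaw": -0.5, "dx": 0.0044, "dy": -0.028, "dz": 0, "twist": 0}
    - {"jaw": -0.5, "dx": 0, "dy": 0, "dz": 0, "twist": 0}

```text
t: 5.42
eef_pos: [0.594, -0.3007, 0.2117]
ee_rot: [-3.14, -0.001, -1.475]
force: [0.7, -0.8, 0.1]
width: 0.0327
gripper_force: 12.0
```

```bash
cat >look.py <<'E'
from h import *
def look(name,x,y,z,hw=190,hh=190,s=4):
    vis=[]
    for c in C:
        im=cv2.resize(arm.grab_frame(c),None,fx=s,fy=s,interpolation=cv2.INTER_CUBIC)
        u,v=(proj(c,np.array([[x,y,z]]))[0]*s).astype(int);u=np.clip(u,hw,640*s-hw);v=np.clip(v,hh,400*s-hh);vis.append(im[v-hh:v+hh,u-hw:u+hw])
    cv2.imwrite(f'pics/{name}.png',np.hstack(vis))
E
python3 - <<'E'
from to import go
from look import look
go(.5916,-.3007,.139,-1.477)
look('a2',.59,-.30,.1)
E
```

```text
t 5.4 pos [ 0.594  -0.3007  0.2117] rot [-3.140e+00 -1.000e-03 -1.475e+00] w 0.0327 gf 12.0 F [ 0.7 -0.8  0.1] q1,6 [-0.18  0.27]
 dx -0.0002 dy 0.0024 dz 0.0727 twist 0.0017
```

View pics/a2.png

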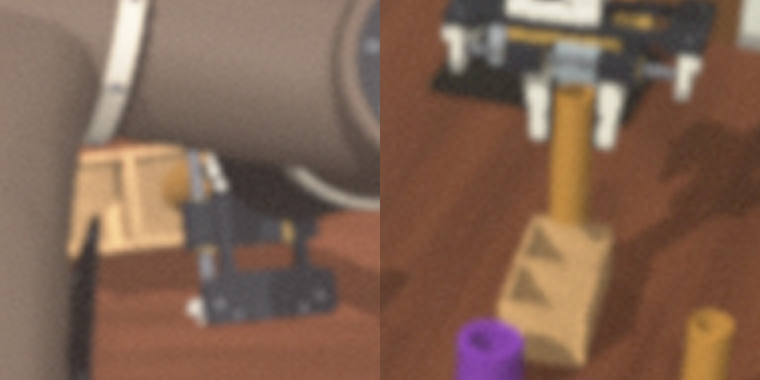

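The tube hangs above the far cell (side crop around (570,220)). I lower it and release.

>>> move_arm:
  increments:
    - {"jaw": -0.5, "dx": 0, "dy": 0.002, "dz": 0.02, "twist": 0}
    - {"jaw": -0.5, "dx": 0, "dy": 0, "dz": 0.02, "twist": 0}
    - {"jaw": -0.5, "dx": 0, "dy": 0, "dz": 0.015, "twist": 0}
    - {"jaw": -0.5, "dx": 0, "dy": 0, "dz": 0.01, "twist": 0}
    - {"jaw": -0.5, "dx": 0, "dy": 0, "dz": 0.007, "twist": 0}
    - {"jaw": -0.5, "dx": 0, "dy": 0, "dz": 0, "twist": 0}
    - {"jaw": -0.5, "dx": 0, "dy": 0, "dz": 0, "twist": 0}

```text
t: 6.1
eef_pos: [0.5878, -0.3009, 0.1408]
ee_rot: [-3.141, -0.0, -1.477]
force: [0.3, -0.6, 0.5]
width: 0.0324
gripper_force: 12.0
```

>>> move_arm:
  increments:
    - {"jaw": -0.5, "dx": 0, "dy": -0.002, "dz": 0.002, "twist": 0}
    - {"jaw": -0.5, "dx": 0, "dy": 0, "dz": 0, "twist": 0}
    - {"jaw": 0.2, "dx": 0, "dy": 0, "dz": 0, "twist": 0}
    - {"jaw": 0.2, "dx": 0, "dy": 0, "dz": 0, "twist": 0}
    - {"jaw": 0.2, "dx": 0, "dy": 0, "dz": 0, "twist": 0}
    - {"jaw": 0.2, "dx": 0, "dy": 0, "dz": 0, "twist": 0}
    - {"jaw": 0.2, "dx": 0, "dy": 0, "dz": -0.02, "twist": 0}
    - {"jaw": 0.2, "dx": 0, "dy": 0, "dz": -0.03, "twist": 0}
    - {"jaw": 0.2, "dx": 0, "dy": 0, "dz": -0.04, "twist": 0}
    - {"jaw": 0.2, "dx": 0, "dy": 0, "dz": -0.04, "twist": 0}

```text
t: 6.93
eef_pos: [0.5891, -0.3005, 0.2689]
ee_rot: [3.139, 0.001, -1.477]
force: [0.9, -0.4, 0.7]
width: 0.0524
gripper_force: 0.0
```

```bash
python3 to.py .4425 -.149 .132 -1.477
```

```text
t 6.9 pos [ 0.5891 -0.3005  0.2689] rot [ 3.139e+00  1.000e-03 -1.477e+00] w 0.0524 gf 0.0 F [ 0.9 -0.4  0.7] q1,6 [-0.18  0.27]
 dx -0.1646 dy 0.1317 dz 0.1369 twist 0.0002
```

>>> move_arm:
  increments:
    - {"jaw": 0.2, "dx": -0.0206, "dy": 0.0165, "dz": 0, "twist": 0}
    - {"jaw": 0.2, "dx": -0.0206, "dy": 0.0165, "dz": 0, "twist": 0}
    - {"jaw": 0.2, "dx": -0.0206, "dy": 0.0165, "dz": 0, "twist": 0}
    - {"jaw": 0.2, "dx": -0.0206, "dy": 0.0165, "dz": 0, "twist": 0}
    - {"jaw": 0.2, "dx": -0.0206, "dy": 0.0165, "dz": 0, "twist": 0}
    - {"jaw": 0.2, "dx": -0.0206, "dy": 0.0165, "dz": 0, "twist": 0}
    - {"jaw": 0.2, "dx": -0.0206, "dy": 0.0165, "dz": 0, "twist": 0}
    - {"jaw": 0.2, "dx": -0.0206, "dy": 0.0165, "dz": 0, "twist": 0}
    - {"jaw": 0.2, "dx": 0, "dy": 0, "dz": 0, "twist": 0}
    - {"jaw": 0.2, "dx": 0, "dy": 0, "dz": 0, "twist": 0}

```text
t: 7.77
eef_pos: [0.4423, -0.1483, 0.269]
ee_rot: [-3.14, -0.0, -1.475]
force: [0.4, 0.2, 0.4]
width: 0.0523
gripper_force: 0.0
```

```bash
python3 - <<'E'
from to import go
from look import look
go(.4425,-.149,.132,-1.477)
look('a3',.51,-.22,.12,195,200,3)
E
```

```text
t 7.8 pos [ 0.4423 -0.1483  0.269 ] rot [-3.14  -0.    -1.475] w 0.0523 gf 0.0 F [0.4 0.2 0.4] q1,6 [ 0.1 -0. ]
 dx 0.0007 dy -0.0001 dz 0.1370 twist 0.0020
```

View pics/a3.png

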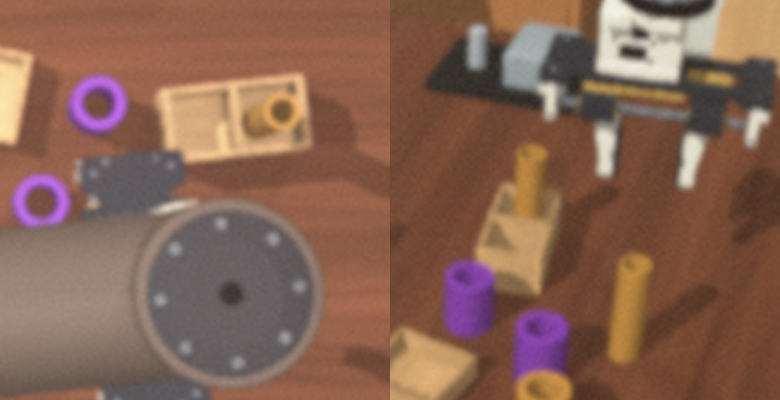

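Tube A stands upright in the far cell (top crop (275,115)). The gripper is centred over tube B (side crop (632,260)).

>>> move_arm:
  increments:
    - {"jaw": 0.2, "dx": 0.0007, "dy": 0, "dz": 0.03, "twist": 0}
    - {"jaw": 0.2, "dx": 0, "dy": 0, "dz": 0.03, "twist": 0}
    - {"jaw": 0.2, "dx": 0, "dy": 0, "dz": 0.03, "twist": 0}
    - {"jaw": 0.2, "dx": 0, "dy": 0, "dz": 0.028, "twist": 0}
    - {"jaw": 0.2, "dx": 0, "dy": 0, "dz": 0.018, "twist": 0}
    - {"jaw": 0.2, "dx": 0, "dy": 0, "dz": 0, "twist": 0}
    - {"jaw": -0.5, "dx": 0, "dy": 0, "dz": 0, "twist": 0}
    - {"jaw": -0.5, "dx": 0, "dy": 0, "dz": 0, "twist": 0}
    - {"jaw": -0.5, "dx": 0, "dy": 0, "dz": 0, "twist": 0}
    - {"jaw": -0.5, "dx": 0, "dy": 0, "dz": 0, "twist": 0}
    - {"jaw": -0.5, "dx": 0, "dy": 0, "dz": 0, "twist": 0}
    - {"jaw": -0.5, "dx": 0, "dy": 0, "dz": 0, "twist": 0}

```text
t: 8.87
eef_pos: [0.4438, -0.1497, 0.1333]
ee_rot: [-3.139, -0.0, -1.476]
force: [-0.0, -0.1, 6.1]
width: 0.0326
gripper_force: 12.0
```

```bash
python3 to.py .5858 -.2379 .137 -1.477
```

```text
t 8.9 pos [ 0.4438 -0.1497  0.1333] rot [-3.139 -0.    -1.476] w 0.0326 gf 12.0 F [-0.  -0.1  6.1] q1,6 [ 0.1 -0. ]
 dx 0.1012 dy -0.1331 dz -0.0037 twist 0.0006
```

>>> move_arm:
  increments:
    - {"jaw": -0.5, "dx": 0, "dy": 0, "dz": -0.02, "twist": 0}
    - {"jaw": -0.5, "dx": 0, "dy": 0, "dz": -0.03, "twist": 0}
    - {"jaw": -0.5, "dx": 0, "dy": 0, "dz": -0.04, "twist": 0}
    - {"jaw": -0.5, "dx": 0.0169, "dy": -0.0222, "dz": 0, "twist": 0}
    - {"jaw": -0.5, "dx": 0.0169, "dy": -0.0222, "dz": 0, "twist": 0}
    - {"jaw": -0.5, "dx": 0.0169, "dy": -0.0222, "dz": 0, "twist": 0}
    - {"jaw": -0.5, "dx": 0.0169, "dy": -0.0222, "dz": 0, "twist": 0}
    - {"jaw": -0.5, "dx": 0.0169, "dy": -0.0222, "dz": 0, "twist": 0}
    - {"jaw": -0.5, "dx": 0.0169, "dy": -0.0222, "dz": 0, "twist": 0}
    - {"jaw": -0.5, "dx": 0, "dy": 0, "dz": 0, "twist": 0}
    - {"jaw": -0.5, "dx": 0, "dy": 0, "dz": 0, "twist": 0}
    - {"jaw": -0.5, "dx": 0, "dy": 0, "dz": 0, "twist": 0}

```text
t: 9.87
eef_pos: [0.5844, -0.2379, 0.2217]
ee_rot: [3.14, 0.001, -1.477]
force: [0.3, 1.5, -0.0]
width: 0.0322
gripper_force: 12.0
```

```bash
python3 to.py .5858 -.2379 .1378 -1.477
```

```text
t 9.9 pos [ 0.5844 -0.2379  0.2217] rot [ 3.140e+00  1.000e-03 -1.477e+00] w 0.0322 gf 12.0 F [ 0.3  1.5 -0. ] q1,6 [-0.08  0.17]
 dx 0.0001 dy -0.0014 dz 0.0839 twist -0.0002
```

>>> move_arm:
  increments:
    - {"jaw": -0.5, "dx": 0, "dy": -0.001, "dz": 0.03, "twist": 0}
    - {"jaw": -0.5, "dx": 0, "dy": 0, "dz": 0.025, "twist": 0}
    - {"jaw": -0.5, "dx": 0, "dy": 0, "dz": 0.015, "twist": 0}
    - {"jaw": -0.5, "dx": 0, "dy": 0, "dz": 0.009, "twist": 0}
    - {"jaw": -0.5, "dx": 0, "dy": 0, "dz": 0.005, "twist": 0}
    - {"jaw": -0.5, "dx": 0, "dy": 0, "dz": 0, "twist": 0}
    - {"jaw": -0.5, "dx": 0, "dy": 0, "dz": 0, "twist": 0}

```text
t: 10.45
eef_pos: [0.5863, -0.2378, 0.1392]
ee_rot: [-3.14, -0.0, -1.476]
force: [0.9, -0.9, -0.4]
width: 0.0328
gripper_force: 12.0
```

>>> move_arm:
  increments:
    - {"jaw": -0.5, "dx": 0, "dy": 0, "dz": 0.001, "twist": 0}
    - {"jaw": 0.2, "dx": 0, "dy": 0, "dz": 0, "twist": 0}
    - {"jaw": 0.2, "dx": 0, "dy": 0, "dz": 0, "twist": 0}
    - {"jaw": 0.2, "dx": 0, "dy": 0, "dz": 0, "twist": 0}
    - {"jaw": 0.2, "dx": 0, "dy": 0, "dz": 0, "twist": 0}
    - {"jaw": 0.2, "dx": 0, "dy": 0, "dz": -0.02, "twist": 0}
    - {"jaw": 0.2, "dx": 0, "dy": 0, "dz": -0.03, "twist": 0}
    - {"jaw": 0.2, "dx": 0, "dy": 0, "dz": -0.03, "twist": 0}
    - {"jaw": 0.6, "dx": 0, "dy": 0, "dz": 0, "twist": 0.093}
    - {"jaw": 0.6, "dx": 0, "dy": 0, "dz": 0, "twist": 0.093}
    - {"jaw": 0.6, "dx": 0, "dy": 0, "dz": 0, "twist": 0.093}

```text
t: 11.37
eef_pos: [0.5862, -0.238, 0.2181]
ee_rot: [-3.14, 0.0, -1.76]
force: [0.6, 0.2, -0.3]
width: 0.0667
gripper_force: 0.0
```

```bash
python3 - <<'E'
from to import go
go(.4858,-.0022,.092,-1.756)
go(.3415,.3102,.092,-1.756)
E
```

```text
t 11.4 pos [ 0.5862 -0.238   0.2181] rot [-3.14  0.   -1.76] w 0.0667 gf 0.0 F [ 0.6  0.2 -0.3] q1,6 [-0.08 -0.11]
 dx -0.2126 dy 0.1431 dz 0.1261 twist -0.0045
t 11.4 pos [ 0.5862 -0.238   0.2181] rot [-3.14  0.   -1.76] w 0.0667 gf 0.0 F [ 0.6  0.2 -0.3] q1,6 [-0.08 -0.11]
 dx -0.4922 dy 0.3437 dz 0.1261 twist -0.0045
```

>>> move_arm:
  increments:
    - {"jaw": 0.6, "dx": -0.0236, "dy": 0.0159, "dz": 0, "twist": 0}
    - {"jaw": 0.6, "dx": -0.0236, "dy": 0.0159, "dz": 0, "twist": 0}
    - {"jaw": 0.6, "dx": -0.0236, "dy": 0.0159, "dz": 0, "twist": 0}
    - {"jaw": 0.6, "dx": -0.0236, "dy": 0.0159, "dz": 0, "twist": 0}
    - {"jaw": 0.6, "dx": -0.0236, "dy": 0.0159, "dz": 0, "twist": 0}
    - {"jaw": 0.6, "dx": -0.0236, "dy": 0.0159, "dz": 0, "twist": 0}
    - {"jaw": 0.6, "dx": -0.0236, "dy": 0.0159, "dz": 0, "twist": 0}
    - {"jaw": 0.6, "dx": -0.0236, "dy": 0.0159, "dz": 0, "twist": 0}
    - {"jaw": 0.6, "dx": -0.0236, "dy": 0.0159, "dz": 0, "twist": 0}
    - {"jaw": 0.6, "dx": 0, "dy": 0, "dz": 0, "twist": 0}
    - {"jaw": 0.6, "dx": 0, "dy": 0, "dz": 0, "twist": 0}

```text
t: 12.28
eef_pos: [0.4843, -0.0018, 0.2177]
ee_rot: [-3.141, 0.001, -1.753]
force: [-1.5, -1.3, 0.5]
width: 0.0699
gripper_force: 0.0
```

```bash
python3 - <<'E'
from to import go
from look import look
go(.4858,-.0022,.092,-1.756)
look('a4',.51,-.08,.1,195,230,3)
E
```

```text
t 12.3 pos [ 0.4843 -0.0018  0.2177] rot [-3.141e+00  1.000e-03 -1.753e+00] w 0.0699 gf 0.0 F [-1.5 -1.3  0.5] q1,6 [ 0.4  -0.59]
 dx 0.0002 dy -0.0016 dz 0.1257 twist 0.0031
```

View pics/a4.png

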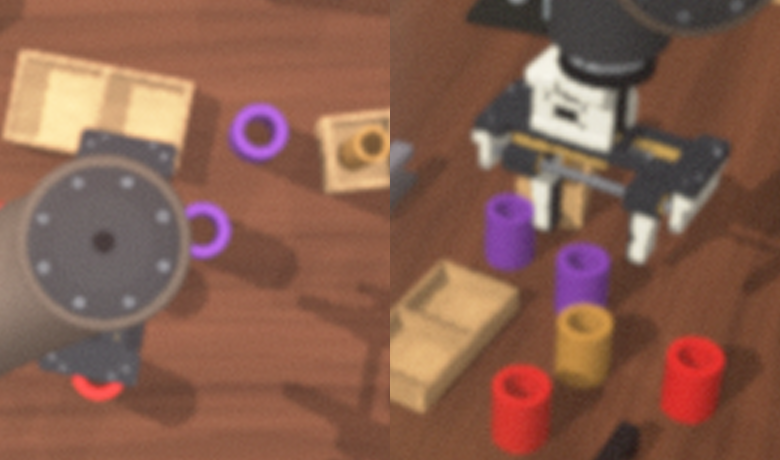

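The ochre core (side crop (583,345)) is clear of the reds and purples for a grip along world x. I descend and grip.

>>> move_arm:
  increments:
    - {"jaw": 0.6, "dx": 0, "dy": -0.0015, "dz": 0.03, "twist": 0}
    - {"jaw": 0.6, "dx": 0, "dy": 0, "dz": 0.03, "twist": 0}
    - {"jaw": 0.6, "dx": 0, "dy": 0, "dz": 0.03, "twist": 0}
    - {"jaw": 0.6, "dx": 0, "dy": 0, "dz": 0.02, "twist": 0}
    - {"jaw": 0.6, "dx": 0, "dy": 0, "dz": 0.0155, "twist": 0}
    - {"jaw": 0.6, "dx": 0, "dy": 0, "dz": 0, "twist": 0}
    - {"jaw": -0.1, "dx": 0, "dy": 0, "dz": 0, "twist": 0}
    - {"jaw": -0.1, "dx": 0, "dy": 0, "dz": 0, "twist": 0}
    - {"jaw": -0.1, "dx": 0, "dy": 0, "dz": 0, "twist": 0}
    - {"jaw": -0.1, "dx": 0, "dy": 0, "dz": 0, "twist": 0}
    - {"jaw": -0.1, "dx": 0, "dy": 0, "dz": 0, "twist": 0}
    - {"jaw": -0.1, "dx": 0, "dy": 0, "dz": 0, "twist": 0}
  force: 15

```text
t: 13.38
eef_pos: [0.4867, -0.0031, 0.0927]
ee_rot: [-3.14, 0.001, -1.755]
force: [0.1, -2.4, 7.2]
width: 0.0505
gripper_force: 15.0
```

```bash
python3 - <<'E'
from to import go
import numpy as np
a=-.185
for s in(1,-1):
    x,y=.6276-np.sin(a)*.0405*s,.0093+np.cos(a)*.0405*s;print(x,y);go(x,y,.097,-1.756)
E
```

```text
0.6350498346078857 0.04910891815052437
t 13.4 pos [ 0.4867 -0.0031  0.0927] rot [-3.140e+00  1.000e-03 -1.755e+00] w 0.0505 gf 15.0 F [ 0.1 -2.4  7.2] q1,6 [ 0.4  -0.58]
 dx -0.0785 dy -0.1363 dz -0.0043 twist 0.0006
0.6201501653921144 -0.030508918150524377
t 13.4 pos [ 0.4867 -0.0031  0.0927] rot [-3.140e+00  1.000e-03 -1.755e+00] w 0.0505 gf 15.0 F [ 0.1 -2.4  7.2] q1,6 [ 0.4  -0.58]
 dx 0.0025 dy -0.1363 dz -0.0043 twist 0.0006
```

>>> move_arm:
  increments:
    - {"jaw": -0.1, "dx": 0, "dy": 0, "dz": -0.02, "twist": 0}
    - {"jaw": -0.1, "dx": 0, "dy": 0, "dz": -0.03, "twist": 0}
    - {"jaw": -0.1, "dx": 0, "dy": 0, "dz": -0.03, "twist": 0}
    - {"jaw": -0.1, "dx": 0.0005, "dy": -0.0227, "dz": 0, "twist": 0}
    - {"jaw": -0.1, "dx": 0.0004, "dy": -0.0227, "dz": 0, "twist": 0}
    - {"jaw": -0.1, "dx": 0.0004, "dy": -0.0227, "dz": 0, "twist": 0}
    - {"jaw": -0.1, "dx": 0.0004, "dy": -0.0227, "dz": 0, "twist": 0}
    - {"jaw": -0.1, "dx": 0.0004, "dy": -0.0227, "dz": 0, "twist": 0}
    - {"jaw": -0.1, "dx": 0.0004, "dy": -0.0227, "dz": 0, "twist": 0}
    - {"jaw": -0.1, "dx": 0, "dy": 0, "dz": 0, "twist": 0}
    - {"jaw": -0.1, "dx": 0, "dy": 0, "dz": 0, "twist": 0}

```text
t: 14.3
eef_pos: [0.6196, -0.0309, 0.171]
ee_rot: [3.141, -0.0, -1.757]
force: [-0.8, 0.2, -0.7]
width: 0.0502
gripper_force: 15.0
```

```bash
python3 to.py .6202 -.0305 .0972 -1.756
```

```text
t 14.3 pos [ 0.6196 -0.0309  0.171 ] rot [ 3.141 -0.    -1.757] w 0.0502 gf 15.0 F [-0.8  0.2 -0.7] q1,6 [ 0.26 -0.45]
 dx -0.0005 dy -0.0005 dz 0.0738 twist -0.0007
```

>>> move_arm:
  increments:
    - {"jaw": -0.1, "dx": 0, "dy": 0, "dz": 0.025, "twist": 0}
    - {"jaw": -0.1, "dx": 0, "dy": 0, "dz": 0.022, "twist": 0}
    - {"jaw": -0.1, "dx": 0, "dy": 0, "dz": 0.015, "twist": 0}
    - {"jaw": -0.1, "dx": 0, "dy": 0, "dz": 0.008, "twist": 0}
    - {"jaw": -0.1, "dx": 0, "dy": 0, "dz": 0.004, "twist": 0}
    - {"jaw": -0.1, "dx": 0, "dy": 0, "dz": 0, "twist": 0}
    - {"jaw": -0.1, "dx": 0, "dy": 0, "dz": 0, "twist": 0}

```text
t: 14.88
eef_pos: [0.6194, -0.0304, 0.0985]
ee_rot: [-3.141, 0.0, -1.755]
force: [-0.1, -0.4, -0.4]
width: 0.0502
gripper_force: 15.0
```

>>> move_arm:
  increments:
    - {"jaw": -0.1, "dx": 0, "dy": 0, "dz": 0.001, "twist": 0}
    - {"jaw": 0.6, "dx": 0, "dy": 0, "dz": 0, "twist": 0}
    - {"jaw": 0.6, "dx": 0, "dy": 0, "dz": 0, "twist": 0}
    - {"jaw": 0.6, "dx": 0, "dy": 0, "dz": 0, "twist": 0}
    - {"jaw": 0.6, "dx": 0, "dy": 0, "dz": 0, "twist": 0}
    - {"jaw": 0.6, "dx": 0, "dy": 0, "dz": -0.02, "twist": 0}
    - {"jaw": 0.6, "dx": 0, "dy": 0, "dz": -0.03, "twist": 0}
    - {"jaw": 0.6, "dx": 0, "dy": 0, "dz": -0.04, "twist": 0}
    - {"jaw": 0.6, "dx": 0, "dy": 0, "dz": -0.03, "twist": 0}

```text
t: 15.63
eef_pos: [0.6197, -0.0308, 0.2192]
ee_rot: [-3.141, -0.0, -1.755]
force: [0.3, 0.1, -0.1]
width: 0.0698
gripper_force: 0.0
```

```bash
python3 to.py .3415 .3102 .092 -1.756
```

```text
t 15.6 pos [ 0.6197 -0.0308  0.2192] rot [-3.141 -0.    -1.755] w 0.0698 gf 0.0 F [ 0.3  0.1 -0.1] q1,6 [ 0.26 -0.45]
 dx -0.2841 dy 0.3361 dz 0.1272 twist 0.0006
```

>>> move_arm:
  increments:
    - {"jaw": 0.6, "dx": -0.0237, "dy": 0.028, "dz": 0, "twist": 0}
    - {"jaw": 0.6, "dx": -0.0237, "dy": 0.028, "dz": 0, "twist": 0}
    - {"jaw": 0.6, "dx": -0.0237, "dy": 0.028, "dz": 0, "twist": 0}
    - {"jaw": 0.6, "dx": -0.0237, "dy": 0.028, "dz": 0, "twist": 0}
    - {"jaw": 0.6, "dx": -0.0237, "dy": 0.028, "dz": 0, "twist": 0}
    - {"jaw": 0.6, "dx": -0.0237, "dy": 0.028, "dz": 0, "twist": 0}
    - {"jaw": 0.6, "dx": -0.0237, "dy": 0.028, "dz": 0, "twist": 0}
    - {"jaw": 0.6, "dx": -0.0237, "dy": 0.028, "dz": 0, "twist": 0}
    - {"jaw": 0.6, "dx": -0.0237, "dy": 0.028, "dz": 0, "twist": 0}
    - {"jaw": 0.6, "dx": -0.0237, "dy": 0.028, "dz": 0, "twist": 0}
    - {"jaw": 0.6, "dx": -0.0237, "dy": 0.028, "dz": 0, "twist": 0}
    - {"jaw": 0.6, "dx": -0.0237, "dy": 0.028, "dz": 0, "twist": 0}

```text
t: 16.63
eef_pos: [0.34, 0.3118, 0.2171]
ee_rot: [-3.141, 0.001, -1.756]
force: [1.3, -0.5, 0.1]
width: 0.0701
gripper_force: 0.0
```

```bash
python3 - <<'E'
from to import go
from look import look
go(.3415,.3102,.092,-1.756)
look('a5',.45,.18,.03,195,250,2)
E
```

```text
t 16.6 pos [0.34   0.3118 0.2171] rot [-3.141e+00  1.000e-03 -1.756e+00] w 0.0701 gf 0.0 F [ 1.3 -0.5  0.1] q1,6 [ 1.17 -1.36]
 dx 0.0013 dy -0.0018 dz 0.1251 twist 0.0003
```

View pics/a5.png

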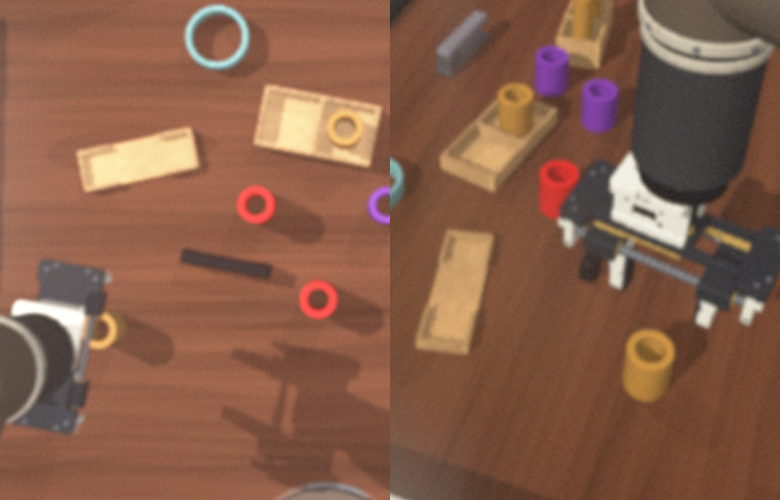

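The first core stands in its right-hand cell (top crop (345,128)). The other ochre core (side crop (650,365)) is below the gripper. I descend.

>>> move_arm:
  increments:
    - {"jaw": 0.6, "dx": 0.001, "dy": -0.0015, "dz": 0.03, "twist": 0}
    - {"jaw": 0.6, "dx": 0, "dy": 0, "dz": 0.03, "twist": 0}
    - {"jaw": 0.6, "dx": 0, "dy": 0, "dz": 0.03, "twist": 0}
    - {"jaw": 0.6, "dx": 0, "dy": 0, "dz": 0.02, "twist": 0}
    - {"jaw": 0.6, "dx": 0, "dy": 0, "dz": 0.015, "twist": 0}
    - {"jaw": 0.6, "dx": 0, "dy": 0, "dz": 0, "twist": 0}
    - {"jaw": -0.1, "dx": 0, "dy": 0, "dz": 0, "twist": 0}
    - {"jaw": -0.1, "dx": 0, "dy": 0, "dz": 0, "twist": 0}
    - {"jaw": -0.1, "dx": 0, "dy": 0, "dz": 0, "twist": 0}
    - {"jaw": -0.1, "dx": 0, "dy": 0, "dz": 0, "twist": 0}
    - {"jaw": -0.1, "dx": 0, "dy": 0, "dz": 0, "twist": 0}
    - {"jaw": -0.1, "dx": 0, "dy": 0, "dz": 0, "twist": 0}

```text
t: 17.73
eef_pos: [0.3431, 0.3101, 0.0928]
ee_rot: [-3.141, 0.002, -1.756]
force: [-1.6, -0.5, 7.9]
width: 0.0503
gripper_force: 15.0
```

```bash
python3 to.py .635 .0491 .097 -1.756
```

```text
t 17.7 pos [0.3431 0.3101 0.0928] rot [-3.141e+00  2.000e-03 -1.756e+00] w 0.0503 gf 15.0 F [-1.6 -0.5  7.9] q1,6 [ 1.16 -1.35]
 dx 0.2029 dy -0.3349 dz -0.0042 twist 0.0005
```

>>> move_arm:
  increments:
    - {"jaw": -0.1, "dx": 0, "dy": 0, "dz": -0.03, "twist": 0}
    - {"jaw": -0.1, "dx": 0, "dy": 0, "dz": -0.035, "twist": 0}
    - {"jaw": -0.1, "dx": 0, "dy": 0, "dz": -0.035, "twist": 0}

```text
t: 17.98
eef_pos: [0.3424, 0.3088, 0.1928]
ee_rot: [3.141, -0.002, -1.756]
force: [1.1, 1.4, -1.3]
width: 0.0505
gripper_force: 15.0
```

>>> move_arm:
  increments:
    - {"jaw": -0.1, "dx": 0.0169, "dy": -0.0279, "dz": 0, "twist": 0}
    - {"jaw": -0.1, "dx": 0.0169, "dy": -0.0279, "dz": 0, "twist": 0}
    - {"jaw": -0.1, "dx": 0.0169, "dy": -0.0279, "dz": 0, "twist": 0}
    - {"jaw": -0.1, "dx": 0.0169, "dy": -0.0279, "dz": 0, "twist": 0}
    - {"jaw": -0.1, "dx": 0.0169, "dy": -0.0279, "dz": 0, "twist": 0}
    - {"jaw": -0.1, "dx": 0.0169, "dy": -0.0279, "dz": 0, "twist": 0}
    - {"jaw": -0.1, "dx": 0.0169, "dy": -0.0279, "dz": 0, "twist": 0}
    - {"jaw": -0.1, "dx": 0.0169, "dy": -0.0279, "dz": 0, "twist": 0}
    - {"jaw": -0.1, "dx": 0.0169, "dy": -0.0279, "dz": 0, "twist": 0}
    - {"jaw": -0.1, "dx": 0.0169, "dy": -0.0279, "dz": 0, "twist": 0}
    - {"jaw": -0.1, "dx": 0.0169, "dy": -0.0279, "dz": 0, "twist": 0}
    - {"jaw": -0.1, "dx": 0.0169, "dy": -0.0279, "dz": 0, "twist": 0}

```text
t: 18.98
eef_pos: [0.6354, 0.0471, 0.192]
ee_rot: [-3.141, 0.0, -1.756]
force: [-0.1, 0.2, -0.1]
width: 0.0503
gripper_force: 15.0
```

```bash
python3 to.py .635 .0491 .0975 -1.756
```

```text
t 19.0 pos [0.6354 0.0471 0.192 ] rot [-3.141  0.    -1.756] w 0.0503 gf 15.0 F [-0.1  0.2 -0.1] q1,6 [ 0.38 -0.56]
 dx -0.0019 dy 0.0008 dz 0.0945 twist 0.0001
```

>>> move_arm:
  increments:
    - {"jaw": -0.1, "dx": -0.002, "dy": 0.001, "dz": 0.03, "twist": 0}
    - {"jaw": -0.1, "dx": 0, "dy": 0, "dz": 0.03, "twist": 0}
    - {"jaw": -0.1, "dx": 0, "dy": 0, "dz": 0.02, "twist": 0}
    - {"jaw": -0.1, "dx": 0, "dy": 0, "dz": 0.009, "twist": 0}
    - {"jaw": -0.1, "dx": 0, "dy": 0, "dz": 0.005, "twist": 0}
    - {"jaw": -0.1, "dx": 0, "dy": 0, "dz": 0, "twist": 0}
    - {"jaw": -0.1, "dx": 0, "dy": 0, "dz": 0, "twist": 0}

```text
t: 19.57
eef_pos: [0.6344, 0.051, 0.0988]
ee_rot: [-3.14, 0.001, -1.755]
force: [-0.2, 0.7, -0.7]
width: 0.0505
gripper_force: 15.0
```

>>> move_arm:
  increments:
    - {"jaw": -0.1, "dx": 0, "dy": 0, "dz": 0.001, "twist": 0}
    - {"jaw": 0.6, "dx": 0, "dy": 0, "dz": 0, "twist": 0}
    - {"jaw": 0.6, "dx": 0, "dy": 0, "dz": 0, "twist": 0}
    - {"jaw": 0.6, "dx": 0, "dy": 0, "dz": 0, "twist": 0}
    - {"jaw": 0.6, "dx": 0, "dy": 0, "dz": 0, "twist": 0}
    - {"jaw": 0.6, "dx": 0, "dy": 0, "dz": -0.02, "twist": 0}
    - {"jaw": 0.6, "dx": 0, "dy": 0, "dz": -0.03, "twist": 0}
    - {"jaw": 0.6, "dx": 0, "dy": 0, "dz": -0.04, "twist": 0}
    - {"jaw": 0.2, "dx": 0, "dy": 0, "dz": -0.01, "twist": 0}

```text
t: 20.32
eef_pos: [0.6364, 0.051, 0.203]
ee_rot: [-3.134, 0.003, -1.755]
force: [1.1, 0.3, 0.7]
width: 0.0673
gripper_force: 0.0
```

```bash
python3 to.py .4309 .1401 .076 -1.748
```

```text
t 20.3 pos [0.6364 0.051  0.203 ] rot [-3.134e+00  3.000e-03 -1.755e+00] w 0.0673 gf 0.0 F [1.1 0.3 0.7] q1,6 [ 0.39 -0.57]
 dx -0.0501 dy 0.2183 dz 0.1270 twist -0.0066
```

>>> move_arm:
  increments:
    - {"jaw": 0.2, "dx": -0.0063, "dy": 0.0273, "dz": 0, "twist": -0.006}
    - {"jaw": 0.2, "dx": -0.0063, "dy": 0.0273, "dz": 0, "twist": 0}
    - {"jaw": 0.2, "dx": -0.0063, "dy": 0.0273, "dz": 0, "twist": 0}
    - {"jaw": 0.2, "dx": -0.0063, "dy": 0.0273, "dz": 0, "twist": 0}
    - {"jaw": 0.2, "dx": -0.0063, "dy": 0.0273, "dz": 0, "twist": 0}
    - {"jaw": 0.2, "dx": -0.0063, "dy": 0.0273, "dz": 0, "twist": 0}
    - {"jaw": 0.2, "dx": -0.0063, "dy": 0.0273, "dz": 0, "twist": 0}
    - {"jaw": 0.2, "dx": -0.0063, "dy": 0.0273, "dz": 0, "twist": 0}
    - {"jaw": 0.2, "dx": 0, "dy": 0, "dz": 0, "twist": 0}
    - {"jaw": 0.2, "dx": 0, "dy": 0, "dz": 0, "twist": 0}

```text
t: 21.15
eef_pos: [0.4273, 0.1399, 0.1974]
ee_rot: [-3.141, 0.001, -1.747]
force: [0.6, 0.4, 0.1]
width: 0.0529
gripper_force: 0.0
```

```bash
python3 - <<'E'
from to import go
from look import look
go(.4309,.1401,.076,-1.748)
look('a6',.5,.15,.05,195,230,3)
E
```

```text
t 21.1 pos [0.4273 0.1399 0.1974] rot [-3.141e+00  1.000e-03 -1.747e+00] w 0.0529 gf 0.0 F [0.6 0.4 0.1] q1,6 [ 0.76 -0.93]
 dx -0.0008 dy -0.0035 dz 0.1214 twist 0.0007
```

View pics/a6.png

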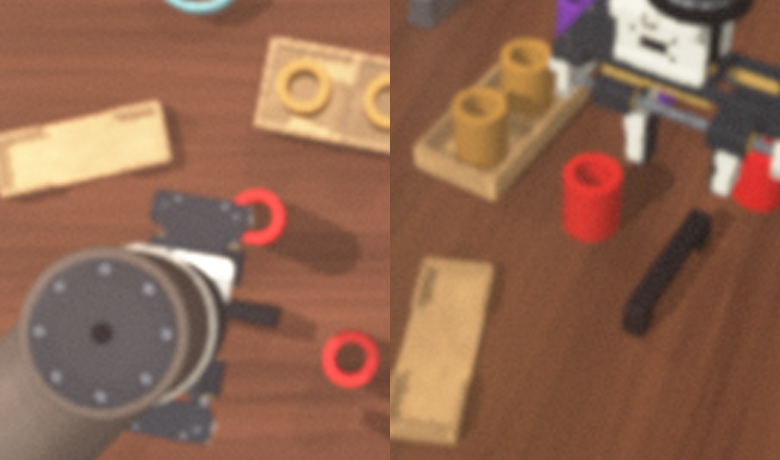

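Both cores stand in their tray and the handle is free below the gripper. The red core (top crop (258,215)) lies under the gripper body only, and is 16 mm lower than it. I descend.

>>> move_arm:
  increments:
    - {"jaw": 0.2, "dx": -0.0008, "dy": -0.0035, "dz": 0.03, "twist": 0}
    - {"jaw": 0.2, "dx": 0, "dy": 0, "dz": 0.03, "twist": 0}
    - {"jaw": 0.2, "dx": 0, "dy": 0, "dz": 0.03, "twist": 0}
    - {"jaw": 0.2, "dx": 0, "dy": 0, "dz": 0.02, "twist": 0}
    - {"jaw": 0.2, "dx": 0, "dy": 0, "dz": 0.01, "twist": 0}
    - {"jaw": 0.2, "dx": 0, "dy": 0, "dz": 0, "twist": 0}
    - {"jaw": -0.8, "dx": 0, "dy": 0, "dz": 0, "twist": 0}
    - {"jaw": -0.8, "dx": 0, "dy": 0, "dz": 0, "twist": 0}
    - {"jaw": -0.8, "dx": 0, "dy": 0, "dz": 0, "twist": 0}
    - {"jaw": -0.8, "dx": 0, "dy": 0, "dz": 0, "twist": 0}
    - {"jaw": -0.8, "dx": 0, "dy": 0, "dz": 0, "twist": 0}
    - {"jaw": -0.8, "dx": 0, "dy": 0, "dz": 0, "twist": 0}
  force: 20

```text
t: 22.25
eef_pos: [0.4318, 0.1397, 0.0773]
ee_rot: [-3.141, 0.001, -1.75]
force: [-0.5, -0.8, 3.8]
width: 0.0196
gripper_force: 20.0
```

>>> move_arm:
  increments:
    - {"jaw": -0.8, "dx": 0, "dy": 0, "dz": 0, "twist": 0}

```text
t: 22.33
eef_pos: [0.4319, 0.1397, 0.0773]
ee_rot: [-3.141, 0.001, -1.749]
force: [-0.9, -0.0, 5.6]
width: 0.0197
gripper_force: 20.0
```

```bash
python3 to.py .5804 .2683 .082 -1.371
```

```text
t 22.3 pos [0.4319 0.1397 0.0773] rot [-3.141e+00  1.000e-03 -1.749e+00] w 0.0197 gf 20.0 F [-0.9 -0.   5.6] q1,6 [ 0.75 -0.93]
 dx -0.1530 dy -0.1233 dz -0.0047 twist -0.3785
```

>>> move_arm:
  increments:
    - {"jaw": -0.8, "dx": 0, "dy": 0, "dz": -0.03, "twist": 0}
    - {"jaw": -0.8, "dx": 0, "dy": 0, "dz": -0.03, "twist": 0}
    - {"jaw": -0.8, "dx": 0, "dy": 0, "dz": -0.03, "twist": 0}
    - {"jaw": -0.8, "dx": 0, "dy": 0, "dz": 0, "twist": -0.095}
    - {"jaw": -0.8, "dx": 0, "dy": 0, "dz": 0, "twist": -0.095}
    - {"jaw": -0.8, "dx": 0, "dy": 0, "dz": 0, "twist": -0.094}
    - {"jaw": -0.8, "dx": 0, "dy": 0, "dz": 0, "twist": -0.094}
    - {"jaw": -0.8, "dx": -0.0193, "dy": -0.0342, "dz": 0, "twist": 0}
    - {"jaw": -0.8, "dx": -0.0193, "dy": -0.0342, "dz": 0, "twist": 0}
    - {"jaw": -0.8, "dx": -0.0193, "dy": -0.0342, "dz": 0, "twist": 0}
    - {"jaw": -0.8, "dx": -0.0193, "dy": -0.0342, "dz": 0, "twist": 0}
    - {"jaw": -0.8, "dx": -0.0193, "dy": -0.0342, "dz": 0, "twist": 0}

```text
t: 23.33
eef_pos: [0.5812, 0.2689, 0.1664]
ee_rot: [3.141, -0.0, -1.372]
force: [0.4, 1.3, 0.1]
width: 0.0197
gripper_force: 20.0
```

>>> move_arm:
  increments:
    - {"jaw": -0.8, "dx": 0, "dy": 0, "dz": 0, "twist": 0}
    - {"jaw": -0.8, "dx": 0, "dy": 0, "dz": 0, "twist": 0}

```text
t: 23.5
eef_pos: [0.5809, 0.2688, 0.165]
ee_rot: [3.14, -0.001, -1.372]
force: [-0.5, -0.5, -1.7]
width: 0.0199
gripper_force: 20.0
```

```bash
python3 - <<'E'
from to import go
from look import look
go(.5804,.2683,.082,-1.371)
look('a7',.58,.25,.05,195,230,3)
E
```

```text
t 23.5 pos [0.5809 0.2688 0.165 ] rot [ 3.140e+00 -1.000e-03 -1.372e+00] w 0.0199 gf 20.0 F [-0.5 -0.5 -1.7] q1,6 [ 0.74 -0.54]
 dx 0.0004 dy 0.0006 dz 0.0830 twist -0.0006
```

View pics/a7.png

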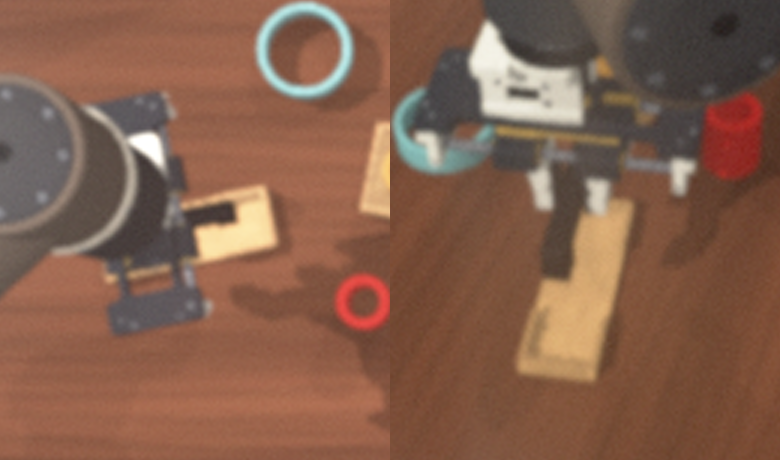

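The handle (side crop (563,230)) is parallel to the tray and above it. I lower it.

>>> move_arm:
  increments:
    - {"jaw": -0.8, "dx": 0, "dy": 0, "dz": 0.03, "twist": 0}
    - {"jaw": -0.8, "dx": 0, "dy": 0, "dz": 0.025, "twist": 0}
    - {"jaw": -0.8, "dx": 0, "dy": 0, "dz": 0.015, "twist": 0}
    - {"jaw": -0.8, "dx": 0, "dy": 0, "dz": 0.008, "twist": 0}
    - {"jaw": -0.8, "dx": 0, "dy": 0, "dz": 0.005, "twist": 0}
    - {"jaw": -0.8, "dx": 0, "dy": 0, "dz": 0, "twist": 0}
    - {"jaw": -0.8, "dx": 0, "dy": 0, "dz": 0, "twist": 0}

```text
t: 24.18
eef_pos: [0.5804, 0.268, 0.0847]
ee_rot: [-3.14, 0.0, -1.372]
force: [0.6, -0.4, -0.7]
width: 0.0197
gripper_force: 20.0
```

>>> move_arm:
  increments:
    - {"jaw": -0.8, "dx": 0, "dy": 0, "dz": 0.0025, "twist": 0}
    - {"jaw": -0.8, "dx": 0, "dy": 0, "dz": 0, "twist": 0}
    - {"jaw": -0.3, "dx": 0, "dy": 0, "dz": 0, "twist": 0}
    - {"jaw": -0.1, "dx": 0, "dy": 0, "dz": 0, "twist": 0}
    - {"jaw": 0, "dx": 0, "dy": 0, "dz": 0, "twist": 0}
    - {"jaw": 0, "dx": 0, "dy": 0, "dz": 0, "twist": 0}
    - {"jaw": 0, "dx": 0, "dy": 0, "dz": -0.015, "twist": 0}
    - {"jaw": 0, "dx": 0, "dy": 0, "dz": -0.03, "twist": 0}
    - {"jaw": 0, "dx": 0, "dy": 0, "dz": -0.04, "twist": 0}
    - {"jaw": 0, "dx": 0, "dy": 0, "dz": -0.04, "twist": 0}
    - {"jaw": 0, "dx": 0, "dy": 0, "dz": -0.04, "twist": 0}
    - {"jaw": 0, "dx": 0, "dy": 0, "dz": 0, "twist": 0}

```text
t: 25.18
eef_pos: [0.5832, 0.2695, 0.2557]
ee_rot: [-3.129, 0.004, -1.37]
force: [1.6, 0.2, 1.2]
width: 0.0438
gripper_force: 0.0
```

>>> move_arm:
  increments:
    - {"jaw": 0, "dx": -0.02, "dy": 0.035, "dz": 0, "twist": 0}
    - {"jaw": 0, "dx": -0.02, "dy": 0.035, "dz": 0, "twist": 0}
    - {"jaw": 0, "dx": -0.02, "dy": 0.035, "dz": 0, "twist": 0}
    - {"jaw": 0, "dx": -0.02, "dy": 0.035, "dz": 0, "twist": 0}
    - {"jaw": 0, "dx": 0, "dy": 0, "dz": 0, "twist": 0}

```text
t: 25.6
eef_pos: [0.4223, 0.3196, 0.2464]
ee_rot: [3.141, 0.001, -1.369]
force: [-0.1, -0.7, -0.5]
width: 0.0442
gripper_force: 0.0
```

```bash
python3 - <<'E'
from to import go
from look import look
go(.5804,.2683,.082,-1.371)
look('a8',.6,-.0,.03,195,200,2)
E
```

```text
t 25.6 pos [0.4223 0.3196 0.2464] rot [ 3.141e+00  1.000e-03 -1.369e+00] w 0.0442 gf 0.0 F [-0.1 -0.7 -0.5] q1,6 [ 1.02 -0.81]
 dx 0.0819 dy -0.1446 dz 0.1644 twist 0.0021
```

View pics/a8.png

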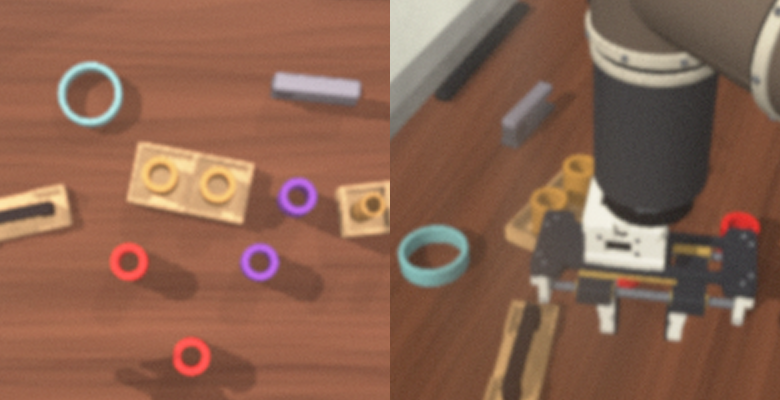

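Both cores sit in their cells and the handle lies lengthwise in its tray (side crop (523,355)). I check both tube cells and the handle once more.

```bash
python3 - <<'E'
from h import *
im=cv2.resize(arm.grab_frame('top'),None,fx=4,fy=4,interpolation=cv2.INTER_CUBIC);v=[]
for x,y in((.588,-.27),(.58,.268)):
    a,b=(proj('top',np.array([[x,y,.03]]))[0]*4).astype(int);v.append(im[b-180:b+180,a-190:a+190])
cv2.imwrite('pics/a9.png',np.hstack(v))
E
```

```text
(no output)
```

View pics/a9.png

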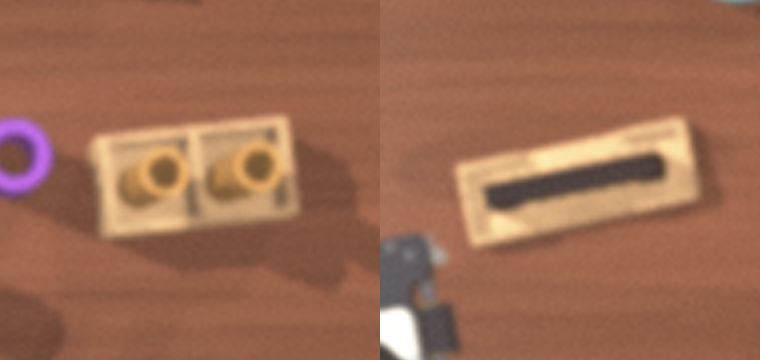

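Both tubes stand one to a cell (crop (160,175) and (245,170)), and the handle lies inside its tray (575,180). I hand in.

```bash
python3 -c "
from station import arm
print(arm.job_done())"
```

```text
the job is handed in; nothing more can be done
None
```

The job is handed in: both tall tubes, both ochre cores and the handle are in their trays and released, at about 26 s of the 115 s allowed; the final pictures show them in place, but I got no verdict back from the judging.

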